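# Clip the second handpiece rest onto the bench rail and index it

## Task

Clip the loose handpiece rest onto the bench rail, to the left of the identical rest that is already there and the same way round: hold it tilted to hook its fixed lip under the rail's near edge, then press it down by feel until the sprung jaw snaps under the far edge. Then push it along the rail until its sprung pin drops into the slot in the steel index strip and it sits flat there, so that the handpiece can lie across both rests; force nothing and leave the other things on the bench alone.

Things in the scene. Friction and masses are not known exactly. Their poses are not given: they have to be found in the camera images.
- rest: The loose handpiece rest, 83 x 30 x 62 mm, 0.19 kg: a grey clip with sole plate, pillar and cork-lined U groove on top. Origin between its feet, 13 mm below rest_seat. Axes: x from its hook (-x) to its sprung jaw and thumb plate (+x), y along the groove, z up. It starts standing on its hook and jaw on the bench, jaw turned away from the robot.
- rest_middle (a point): Middle of the loose rest's pillar, where it is grasped across y (30 mm wide): a block 42 x 30 mm, from 21 to 48 mm above the feet, with two prongs 5 mm thick up to 62 mm. This point is 36 mm above the feet. Axes as the rest.
- rest_seat (a point): On the underside of the loose rest's sole, midway between hook and jaw; comes to lie on the rail's top. From here (mm): pillar middle (-10,0,23). Sole x -37 to 44, z 0 to 8. Hook: wall x -37 to -31, z -13 to 0, with lip x -31 to -25, z -13 to -8 (8 mm gap for the 4 mm flange). Jaw tooth: reaches in to x 27 at z -6; below that a lead-in slope, 25 degrees from the vertical, down to z -13.
- rest_thumb (a point): Middle of the top of the loose rest's ribbed thumb plate, where it is pressed: 28 mm toward the jaw from rest_seat and 8 mm above it. The plate runs x 11 to 44 from rest_seat, 30 mm wide, beside the pillar, whose prongs stand 41 mm higher. Axes as the rest.
- rest_jaw (a joint): Sprung jaw of the loose rest: 0 shut (where its spring holds it), grows to 0.6 as it swings outward. Hooked and let go, the rest lies tilted about 10 degrees with the tooth on the rail's far edge; 7 to 10 N down on the thumb plate swings the jaw to about 0.3, then it springs back to 0 below the flange and cannot be lifted off.
- rail_top (a point): Centre of the top of the fixed aluminium T rail, 28 mm above the bench; x across it away from the robot, y along it to the robot's left. Flange x -30 to 30, 4 mm thick, 300 mm long; 19 mm free below it. End caps stand 6 mm above the top. A steel strip 11 mm wide is let in flush along the middle; its one cross slot, 9 mm wide, is 115 to 165 mm left of mate_seat: its place is not reported.
- rail: The rail as a whole, screwed down; origin on the bench, 28 mm below rail_top, same axes. More than 60 N between rest and rail counts as forcing. Around the work: a partition at the right (y -0.25 to -0.23, x 0.20 to 0.90, top 0.44 m above the bench), which an arm that starts to its right must come over, and a wall shelf from x 0.70 on, its underside 0.45 m above the bench.
- mate_seat (a point): The identical rest that is already clipped to the rail near its right end and does not move: the same point of it as rest_seat (on the rail's top), same axes, hook at the rail's near edge.
- handpiece: Micromotor handpiece, 29 mm thick, 179 mm long, lying on the bench in front of the rail; origin at its middle on the bench. To be left alone.
- loupe: Black eye loupe, 35 mm across, 20 mm high, at the right; origin at its middle on the bench. To be left alone.
- parts_tin: Small white round tin, 46 mm across, 18 mm high, at the right; origin at its middle on the bench. To be left alone.
- tweezers: Steel tweezers, 128 mm long, at the near left; origin at their middle on the bench. To be left alone.
- rest_pin (a joint): Sprung locating pin of the loose rest, steel, 6 mm thick, in the sole below rest_seat: 0 = out (3 mm below the sole), about 0.003 (m) while the sole lies flat on the rail or strip beside the slot, back to 0 when it has dropped into the slot; the rest is then held and a sideways push meets a firm stop. Its spring is weak (0.5 N); flat on the rail, the rest slides along it with 1 to 3 N.

How it is judged:
On the way, in this order (a step that is already met when the one before it is completed fails the run):
1. the rest is hooked on at the near edge, still tilted (angle between rest_seat's own z axis and vertical between 0.08 and 0.45 rad and x of rest_seat in the frame of rail_top between -0.01 and 0.01 m and z of rest_seat in the frame of rail_top below 0.014 m and contact force between rest and rail above 0.1 N), for 0.1 s.
2. the rest is clipped on: flat on the rail with its jaw shut (angle between rest_seat's own z axis and vertical below 0.05 rad and value of joint rest_jaw below 0.08 rad and z of rest_seat in the frame of rail_top between -0.002 and 0.002 m and x of rest_seat in the frame of rail_top between -0.005 and 0.005 m), for 0.1 s.
At the end, for the whole second after the job is handed in: The rest is clipped on and indexed: sole flat on the rail top (2 mm, 0.05 rad), square (0.1 rad), centred within 5 mm, hook at the near edge, jaw shut (under 0.08 rad), 105 to 175 mm along the rail's +y from the other rest with its pin dropped (under 1 mm) in the slot, at rest (all of step 2 and angle between the x axis of rest_seat and the x axis of rail_top, either way round below 0.1 rad and x of rest_middle in the frame of rail_top below 0 m and y of rest_seat in the frame of mate_seat between 0.105 and 0.175 m and linear speed of rest below 0.01 m/s and value of joint rest_pin below 0.001 m); the robot touches nothing.
It fails at once if the rest is forced: more than 60 N between it and the rail (contact force between rest and rail above 60 N).
It fails at once if the handpiece is shifted by more than 20 mm (distance of handpiece from where it was at the start of the episode above 0.02 m).
It fails at once if the loupe is shifted by more than 20 mm (distance of loupe from where it was at the start of the episode above 0.02 m).
It fails at once if the small tin is shifted by more than 20 mm (distance of parts_tin from where it was at the start of the episode above 0.02 m).
It fails at once if the tweezers are shifted by more than 20 mm (distance of tweezers from where it was at the start of the episode above 0.02 m).
It also fails if it takes over 67 s, if anything falls off the work surface, if the arm or the gripper's body presses on something with over 40 N, if the wrist force passes 120 N, or if a joint passes its speed limit or range.

## Robot

A 6-joint arm with a two-finger parallel gripper is mounted at the origin on a cart in front of the work surface, level with it; the furniture and walls round the work are solid. World frame = base frame: x ahead of the robot, y to its left, z up, the work surface at z = 0. Lengths are in m, angles in rad, forces in N, time in s.
With the tool pointing down it reaches from about 0.375 to 0.975 m from the base axis. Payload 3.8 kg.
Tool frame: the origin (TCP) lies midway between the tips of the shut fingers; the grasp point (between the pads) lies robot.pinch_z behind it (robot.pinch_z is the distance from the TCP to the grasp point, in m); z points along the fingers, y is the line along which they close (so a half turn about z gives the same grasp; the last joint's range is limited). The gripper opens to 85 mm and grips with 20 to 120 N. Pads are 22 mm wide; open, the fingers measure 114 mm over their backs; the gripper's body (76 mm by 85 mm) begins 54 mm behind the grasp point. The pads swing forward as they close: fully open they stand 13 mm farther back than shut.
Start: joints at [-1.238, 0.264, 1.604, -0, 1.274, -0.037], TCP at [0.244, -0.629, 0.231] pointing down, gripper open.
Joint ranges: [-2.63, 2.63], [-0.94, 2.18], [0.31, 2.57], [-1.31, 4.45], [0, 2.66], [-2.55, 2.55]. Speed limits (rad/s): [2.57, 2.57, 3.14, 3.14, 3.14, 3.14].

## Interface

Orientations are given as a unit quaternion [x, y, z, w].
In Python, from cell import robot gives the robot as it stands. The module is installed in compiled form; this text tells all that it offers. Calls block until the motion is done:
- robot.move_to(position, orientation): joint-space move of the TCP to a pose.
- robot.move_l(position, attitude=None, feed=0.15, force_limit=None): straight line of the TCP; attitude=None keeps the orientation; feed is the mean speed in m/s. With force_limit (N) it stops when the force on the tool has changed by that much, and returns True; else False.
- robot.set_joints(angles): joint-space move.
- robot.open_gripper() and robot.gripper_close(effort=None): open the fingers fully, or close them until they stop; effort is the grip in N (None keeps the last).
- robot.pause(seconds).
- robot.inverse_kinematics(position, orientation): joint angles nearest the present ones, or None.
- robot.read_state(): the state.
- robot.read_camera(name): name is "scene" or "side" or "wrist"; returns a dict with "frame" (420x560x3 uint8, red, green, blue), "fx", "fy", "cx", "cy" (pixels), "distortion" ([k1, k2, p1, p2, k3] as OpenCV has them; the pictures are not rectified), "camera_from_world" (4x4, takes a point from world to camera coordinates). Camera axes: x right, y down, z forward; pixel columns grow to the right and rows downward; lengths in m; the calibration is good to about 2 mm. A picture is of the moment at which its call begins. There is no depth.
A pose or a line that the arm cannot do raises robot.MotionError and nothing moves.
- robot.hand_in(): hands the job in; it is judged then, once.
Trained networks look in a picture, given as the dict that the camera call returned (one of the last four; its "shot" number tells which), for a name from the list of things; names that differ only in an ending like _2 or _b are one class to them, and where a whole thing is asked for, a point or a joint stands for the part that bears it (a point fixed in the world has none). Each returns a list of dicts, best first, with "p" (0 to 1); they miss things now and then, are a little off and sometimes report something else, mostly with a low value. They report only what shows in the picture. A call takes as long as a camera call.
- robot.spot_in(picture, target): "box" ([centre column, centre row, width, height] in pixels, round what is visible of it).
- robot.trace(picture, target): "region" (420x560 bool, what is visible of it) and "box" ([centre column, centre row, width, height] in pixels, round what is visible of it).
The state is a dict: "time_s": time; "q": joint angles; "qvel": joint speeds; "effort": joint torques, N m; "tool_pos": TCP position; "tool_rot": TCP orientation; "wrist_force": force on the tool from outside, world axes, zero at the start; "torque": the same for the moment, N m; "gripper_width": opening from 0.0 (shut) to 1.0 (fully open); "gripper_force": force on a finger pad.
Only numpy, scipy, OpenCV 4.12 (cv2) and the standard library are available. Lean on these libraries where they do the work, as an engineer would, in place of code of your own. Each camera call takes 0.05 s, during which the arm holds its last target. There are 200 camera calls.

## Working session

There is one attempt and no reset: what is moved stays moved. The work goes in short steps, each a Python script; the robot and the scene stay as the last script left them, time stands still between calls to the robot, and variables do not carry over. Pictures are saved under pics/ and viewed, at most 10 in all, crops included, and the job is handed in when it is done.

```bash
mkdir -p pics; cat > h.py <<'E'
import numpy as np, cv2
from cell import robot
from scipy.spatial.transform import Rotation as R
def ray(c,uv):
    K=np.array([[c["fx"],0,c["cx"]],[0,c["fy"],c["cy"]],[0,0,1]])
    p=cv2.undistortPoints(np.array([[uv]],float),K,np.array(c["distortion"],float))[0,0]
    T=np.array(c["camera_from_world"]);d=T[:3,:3].T@np.r_[p,1];o=-T[:3,:3].T@T[:3,3]
    return o,d/np.linalg.norm(d)
def onz(c,uv,z):
    o,d=ray(c,uv);return o+d*(z-o[2])/d[2]
def proj(c,P):
    K=np.array([[c["fx"],0,c["cx"]],[0,c["fy"],c["cy"]],[0,0,1]]);T=np.array(c["camera_from_world"])
    r=cv2.Rodrigues(T[:3,:3])[0]
    return cv2.projectPoints(np.atleast_2d(np.array(P,float)),r,T[:3,3],K,np.array(c["distortion"],float))[0][:,0]
def save(c,n,crop=None,s=1):
    f=c["frame"]
    if crop: f=f[crop[1]:crop[3],crop[0]:crop[2]]
    cv2.imwrite("pics/"+n,cv2.resize(f[:,:,::-1],None,fx=s,fy=s,interpolation=cv2.INTER_CUBIC))
E
python3 - <<'E'
from h import *
s=robot.read_state();print(s["time_s"],robot.pinch_z,s["tool_rot"],s["wrist_force"])
for n in ["scene","side"]:
    c=robot.read_camera(n);save(c,n+"0.png",s=1.4)
    print(n,np.round(c["camera_from_world"],3).tolist(),c["fx"])
    for t in ["rest","rail","handpiece","loupe","parts_tin","tweezers"]:
        for r in robot.spot_in(c,t)[:3]: print(t,round(r["p"],2),np.round(r["box"],1),np.round(onz(c,r["box"][:2],0.02),3))
E
```

```text
0.0 0.0187 [ 9.82958381e-01  1.83824602e-01 -1.63037317e-04 -1.14437402e-03] [0.03985659 0.30453652 0.08003394]
scene [[-0.469, -0.883, -0.013, 0.274], [-0.443, 0.248, -0.861, 0.237], [0.764, -0.398, -0.508, 0.733], [0.0, 0.0, 0.0, 1.0]] 466.6648424739006
rail 0.16 [179.7 256.4  20.5  41.3] [0.452 0.308 0.02 ]
handpiece 0.91 [306.4 235.6  72.4  25.1] [0.392 0.045 0.02 ]
tweezers 0.9 [224.9 298.2  48.8  37.8] [0.289 0.275 0.02 ]
tweezers 0.4 [180.2 255.9  15.8  39. ] [0.453 0.307 0.02 ]
tweezers 0.32 [268.9 203.7 121.5  54. ] [0.556 0.054 0.02 ]
side [[0.095, -0.995, -0.017, 0.016], [-0.799, -0.066, -0.598, 0.416], [0.594, 0.07, -0.801, 0.752], [0.0, 0.0, 0.0, 1.0]] 537.2197572723248
rest 0.91 [142.  218.2  40.   38. ] [0.438 0.315 0.02 ]
rail 0.59 [245.6 179.9  69.1  37.8] [0.548 0.128 0.02 ]
handpiece 0.47 [245.1 243.2  12.8  15.8] [0.4  0.11 0.02]
loupe 0.86 [400.1 229.4  20.1  17.7] [ 0.454 -0.175  0.02 ]
loupe 0.52 [245.3 180.   66.7  32.2] [0.548 0.129 0.02 ]
parts_tin 0.62 [401.6 268.   25.1  25.3] [ 0.371 -0.174  0.02 ]
tweezers 0.68 [155.1 280.   68.6  19.8] [0.309 0.26  0.02 ]
tweezers 0.49 [143.2 220.7  33.5  40.6] [0.433 0.312 0.02 ]
```

View pics/scene0.png

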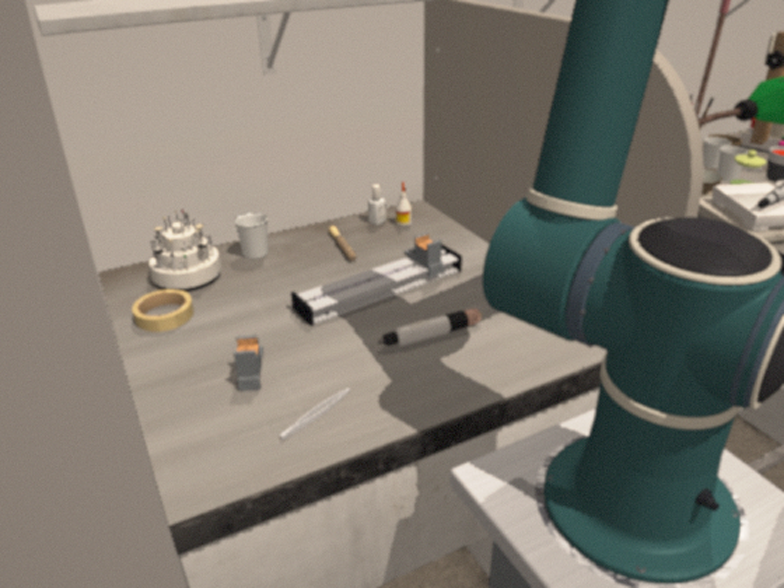

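View pics/side0.png

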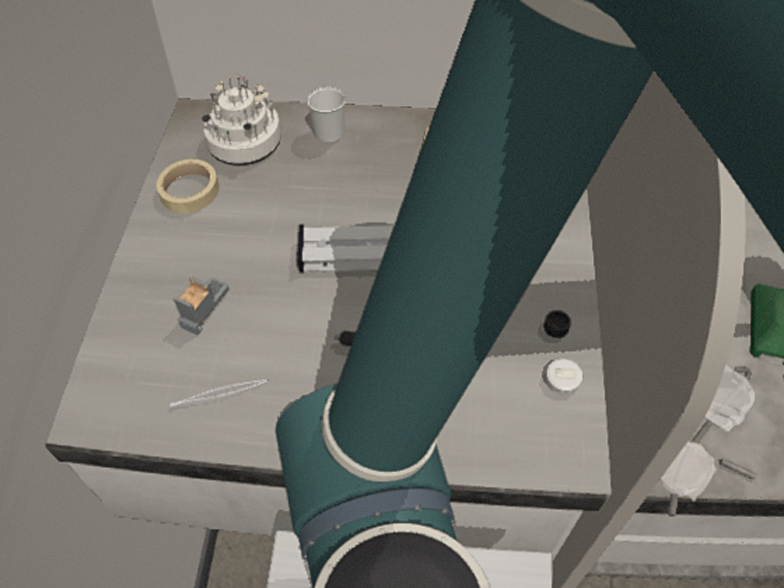

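The scene view shows the loose rest at about (247,362) in the enlarged picture, left of the rail, and the tweezers at (315,412) in front of it. The side view shows the rest at (200,305) with its jaw turned up and to the right. The arm hides most of the rail, so I'll swing it over the partition and look again.

```bash
python3 - <<'E'
from h import *
s=robot.read_state();q0=np.array(s["q"]);p=np.array(s["tool_pos"]);rot=s["tool_rot"]
u=p[:2]/np.linalg.norm(p[:2])
q=robot.inverse_kinematics(np.r_[u*0.5,0.58],rot);print(np.round(q,3))
robot.set_joints(q)
q=np.array(q);q[0]=0.5;robot.set_joints(q)
for dn in [0]:
    for yaw in [0,np.pi]:
        rr=(R.from_euler("z",yaw)*R.from_quat([1,0,0,0])).as_quat()
        qq=robot.inverse_kinematics([0.40,0.25,0.36],rr);print(yaw,None if qq is None else np.round(qq,3))
s=robot.read_state();print(s["time_s"],s["tool_pos"])
for n in ["side","scene","wrist"]:
    c=robot.read_camera(n);save(c,n+"1.png",s=1.4);np.save(n+"1.npy",c,allow_pickle=True)
    print(n,np.round(c["camera_from_world"],3).tolist())
    for t in ["rest","rail"]:
        for r in robot.spot_in(c,t)[:3]: print(t,round(r["p"],2),np.round(r["box"],1),np.round(onz(c,r["box"][:2],0.02),3))
E
```

```text
[-1.251 -0.082  1.354  0.     1.87  -0.05 ]
0 [ 0.506 -0.183  1.835 -0.     1.489  2.077]
3.141592653589793 [ 0.506 -0.183  1.835 -0.     1.489 -1.065]
4.8583 [0.42668475 0.26066604 0.58000126]
side [[0.095, -0.995, -0.017, 0.016], [-0.799, -0.066, -0.598, 0.416], [0.594, 0.07, -0.801, 0.752], [0.0, 0.0, 0.0, 1.0]]
scene [[-0.469, -0.883, -0.013, 0.274], [-0.443, 0.248, -0.861, 0.237], [0.764, -0.398, -0.508, 0.733], [0.0, 0.0, 0.0, 1.0]]
rest 0.64 [177.3 259.6  21.3  41.5] [0.444 0.316 0.02 ]
rail 0.95 [268.4 203.1 120.8  57.5] [0.559 0.054 0.02 ]
wrist [[0.853, 0.523, 0.0, -0.5], [0.495, -0.807, 0.323, -0.154], [0.169, -0.275, -0.946, 0.709], [0.0, 0.0, 0.0, 1.0]]
rest 0.75 [217.8 219.   40.7  57.8] [0.403 0.037 0.02 ]
rail 0.59 [282.3 249.8  80.8 121. ] [0.573 0.049 0.02 ]
```

View pics/wrist1.png

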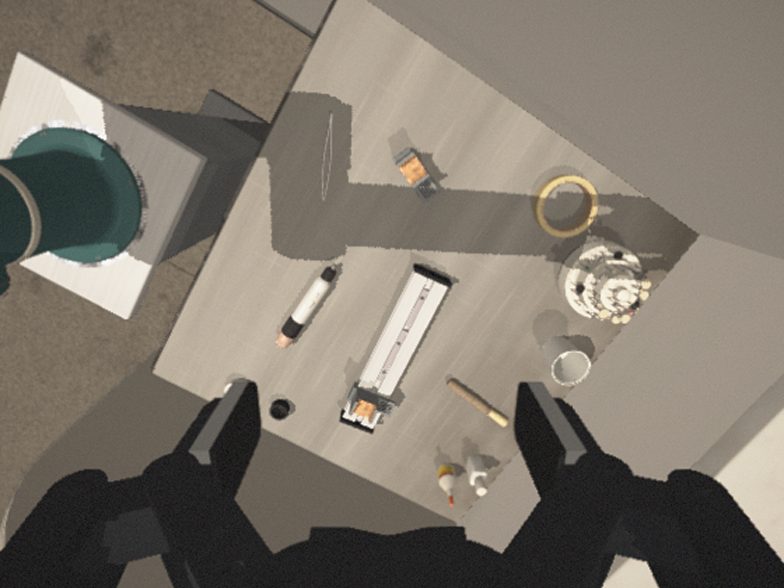

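View pics/side1.png

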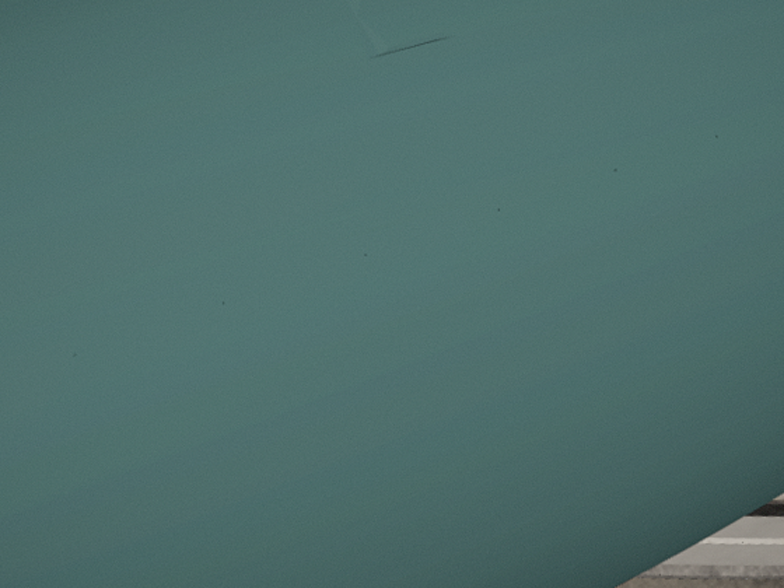

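The wrist view shows the rest at (412,170) with its thumb plate toward (428,192). The rail runs from (432,275) to (360,425), with the mate rest at (366,405). Next I'll take close-ups of both.

```bash
cat >> h.py <<'E'
def tq(yaw,tilt=0.0):  # tool for a rest at heading yaw, tilted back by tilt (jaw up)
    return (R.from_euler("z",yaw)*R.from_euler("y",-tilt)*R.from_quat([0,1,0,0])).as_quat()
def lookpose(P,h,yaw):  # TCP pose so that wrist camera's axis passes through P with the camera h above P
    c=robot.read_camera("wrist");s=robot.read_state()
    Rt=R.from_quat(s["tool_rot"]).as_matrix();T=np.array(c["camera_from_world"])
    o=-T[:3,:3].T@T[:3,3];ct=Rt.T@(o-np.array(s["tool_pos"]));dt=Rt.T@T[2,:3]
    Rn=R.from_quat(tq(yaw)).as_matrix();d=Rn@dt
    return np.array(P)-d*h/abs(d[2])-Rn@ct
E
python3 - <<'E'
from h import *
for n,P,h,yaw in [("rail",[0.52,0.04,0.03],0.33,0),("rest",[0.44,0.315,0.03],0.26,-0.5)]:
    p=lookpose(P,h,yaw);print(n,p,robot.inverse_kinematics(p,tq(yaw)))
    try: robot.move_to(p,tq(yaw))
    except robot.MotionError as e: print(e);continue
    c=robot.read_camera("wrist");save(c,"w_"+n+".png",s=1.4);np.save("w_"+n+".npy",c,allow_pickle=True)
    print(robot.read_state()["time_s"])
    for t in ["rest","rail","mate_seat"]:
        for r in robot.spot_in(c,t)[:3]: print(t,round(r["p"],2),np.round(r["box"],1),np.round(onz(c,r["box"][:2],0.03),3))
E
```

```text
rail [0.4908786  0.04005224 0.21874209] [ 3.08336927e-02 -7.69775547e-02  1.99848505e+00 -4.44089210e-16
  1.22008516e+00 -1.53996263e+00]
6.9833
rest 0.66 [527.2 139.1  65.6  81. ] [0.445 0.3   0.03 ]
rest 0.5 [277.4 243.5 281.6  87.8] [0.562 0.042 0.03 ]
rest 0.2 [271.6  97.2 172.4  34.2] [0.406 0.036 0.03 ]
rail 0.77 [274.  243.8 280.8  85.1] [0.562 0.038 0.03 ]
mate_seat 0.57 [188.2 260.8  48.4  68.3] [ 0.584 -0.061  0.03 ]
rest [0.43503333 0.31733867 0.14854865] [ 5.83966289e-01  7.45640980e-02  1.98307817e+00 -4.44089210e-16
  1.08395039e+00 -4.86830037e-01]
8.3583
rest 0.57 [277.4 209.6  44.6  94.8] [0.44  0.315 0.03 ]
rail 0.91 [167.9 367.7 170.1  99.2] [0.539 0.132 0.03 ]
```

View pics/w_rail.png

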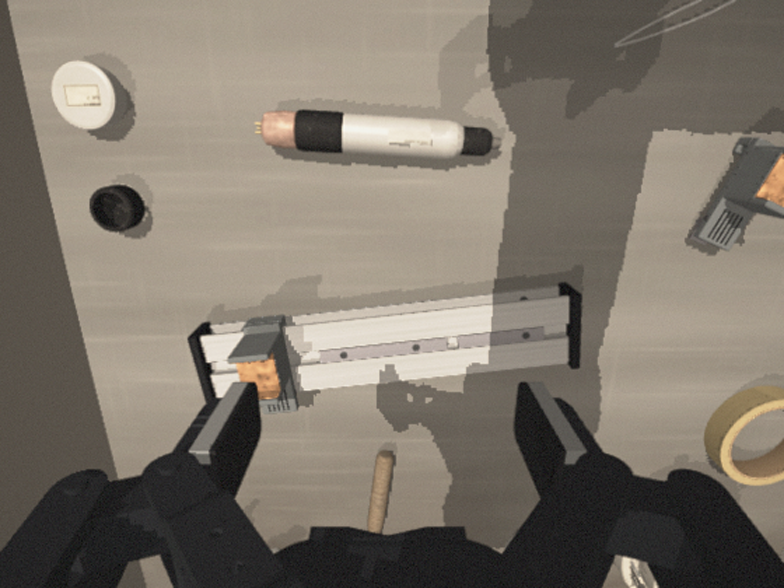

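View pics/w_rest.png

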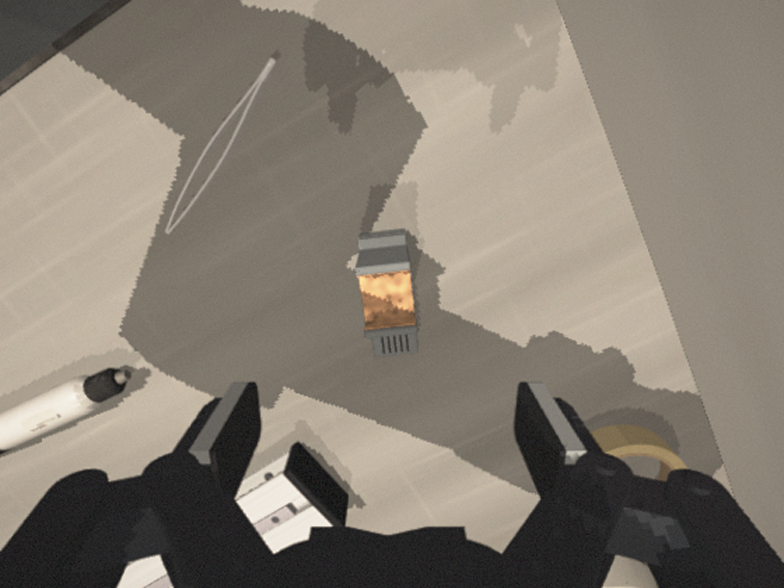

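The rail spans (195,365) to (575,325) in the rail view, rotated by about −5°, with the mate at (262,370). There is a bright mark in the strip at about (452,343) that may be the slot. In the rest view the hook is at (383,240), the cork at (388,300) and the thumb plate at (396,344). I'll make one zoomed composite for exact pixels.

```bash
python3 - <<'E'
from h import *
a=np.load("w_rail.npy",allow_pickle=True).item();b=np.load("w_rest.npy",allow_pickle=True).item()
A=cv2.resize(a["frame"][198:300,130:420,::-1],None,fx=2.75,fy=2.75,interpolation=cv2.INTER_CUBIC)
B=cv2.resize(b["frame"][155:265,230:330,::-1],None,fx=2.8,fy=2.8,interpolation=cv2.INTER_CUBIC)
A=A[:,:798];o=np.zeros((A.shape[0]+B.shape[0],A.shape[1],3),np.uint8);o[:A.shape[0]]=A;o[A.shape[0]:,:B.shape[1]]=B
print(A.shape,B.shape);cv2.imwrite("pics/comp.png",o)
E
```

```text
(280, 798, 3) (308, 280, 3)
```

View pics/comp.png

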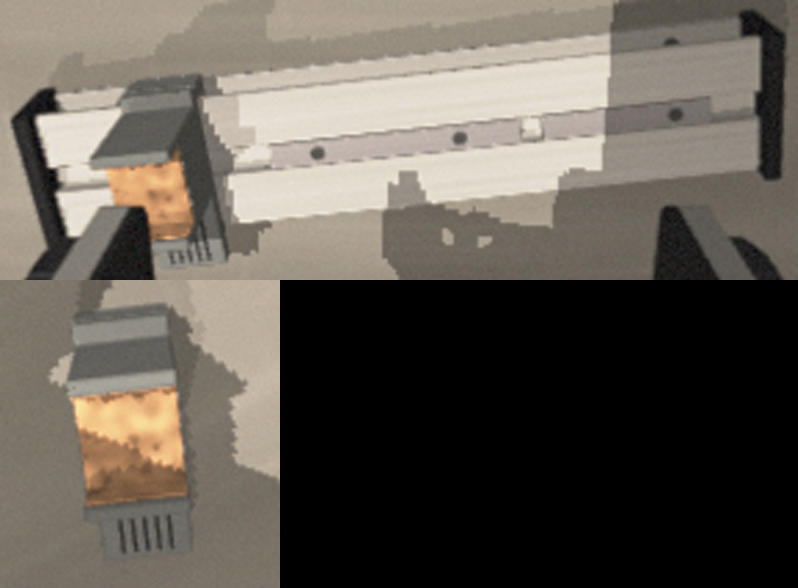

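The composite shows the slot at (531,128), the flange near edge from (240,97) to (750,39) and the far edge from (238,222) to (755,169). The rest's prong tops, sole ends and thumb plate are also visible. I'll fit both poses.

```bash
python3 - <<'E'
from h import *
from scipy.optimize import least_squares
a=np.load("w_rail.npy",allow_pickle=True).item();b=np.load("w_rest.npy",allow_pickle=True).item()
ua=lambda p:(130+p[0]/2.75,198+p[1]/2.75)
ub=lambda p:(230+p[0]/2.8,155+(p[1]-280)/2.8)
P=lambda p,z=.028:onz(a,ua(p),z)[:2]
n1,n2,f1,f2=map(P,[(240,97),(750,39),(238,222),(755,169)])
d=(n2-n1);d/=np.linalg.norm(d);d2=(f2-f1)/np.linalg.norm(f2-f1)
print("near",n1,n2,"far",f1,f2,"angles",np.arctan2(-d[0],d[1]),np.arctan2(-d2[0],d2[1]))
nx=np.array([d[1],-d[0]]);print("width",(f1-n1)@nx,(f2-n2)@nx)
print("slot",P((531,128)),"caps", P((37,115)),P((757,38)),P((762,168)))
mid=(n1+n2+f1+f2)/4;print("mid",mid,"slot off axis",(P((531,128))-mid)@nx)
# mate: near prong top outer corners etc. ; sole end at right
print("mate sole z=.036 near corner",P((202,80),.036),"thumb far corner",P((228,262),.036),P((158,266),.036), "prong top",P((92,163),.077),P((172,153),.077))
M=[((-.031,-.015,.062),(68,384)),((-.031,.015,.062),(177,376)),((.011,-.015,.062),(87,519)),((.011,.015,.062),(189,514)),
((.044,-.015,.021),(105,558)),((.044,.015,.021),(190,552)),((-.037,-.015,.021),(75,321)),((-.037,.015,.021),(165,307))]
X=np.array([m[0] for m in M]);U=np.array([ub(m[1]) for m in M])
def f(v):
    c,s=np.cos(v[2]),np.sin(v[2]);Y=X.copy();Y[:,0]=v[0]+c*X[:,0]-s*X[:,1];Y[:,1]=v[1]+s*X[:,0]+c*X[:,1]
    return (proj(b,Y)-U).ravel()
r=least_squares(f,[.44,.315,-.5],loss="soft_l1");print("rest",r.x,np.round(f(r.x).reshape(-1,2),1).tolist())
E
```

```text
near [ 0.55044751 -0.02570129] [0.52523166 0.18027808] far [ 0.60895684 -0.03010674] [0.58359096 0.19005395] angles 0.12181319658710481 0.11470948280094648
width 0.0575404517848795 0.059114743327870846
slot [0.56435067 0.09404067] caps [ 0.55866071 -0.11041258] [0.52480572 0.1830592 ] [0.58312887 0.1929838 ]
mid [0.56705674 0.078631  ] slot off axis -0.0008135523719053103
mate sole z=.036 near corner [ 0.5397201  -0.03878357] thumb far corner [ 0.62376195 -0.03392569] [ 0.62588679 -0.0642104 ] prong top [ 0.55529189 -0.07086759] [ 0.5512189 -0.0416419]
rest [ 0.44306592  0.31429349 -0.39465254] [[-1.0, -2.6], [0.8, -3.8], [-0.9, 1.2], [1.1, -0.7], [-1.0, 1.1], [0.8, 0.2], [-1.1, 0.4], [1.9, 1.8]]
```

```bash
python3 - <<'E'
from h import *
yaw=-0.395;p=np.array([.4431,.3143,0])+R.from_euler("z",yaw).apply([-.010,0,0.0213])
robot.move_to(p+[0,0,.10],tq(yaw))
print(robot.move_l(p,feed=.08,force_limit=8))
robot.gripper_close(40)
s=robot.read_state();print(s["tool_pos"],s["gripper_width"],s["gripper_force"],s["wrist_force"])
robot.move_l(p+[0,0,.14],feed=.15)
s=robot.read_state();print(s["time_s"],s["gripper_width"],s["gripper_force"],s["wrist_force"])
c=robot.read_camera("wrist");save(c,"held.png",s=1.4)
E
```

```text
False
[0.43408086 0.31830713 0.0215979 ] 0.3462284326434575 40.435107350349426 [-0.12721729 -0.55553456  1.72988265]
11.7917 0.3456602219659063 39.980918169021606 [-1.1550345   0.415828   -1.10489664]
```

View pics/held.png

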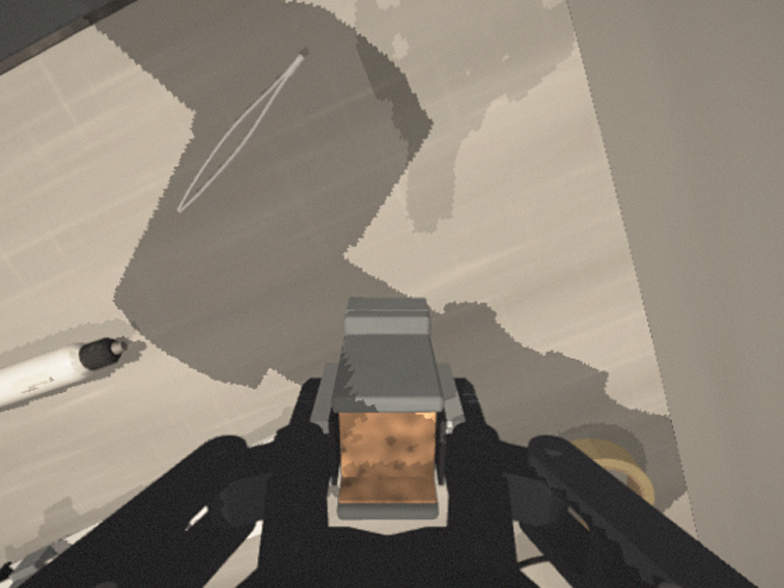

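The rest is held straight: its sole edge is at (388,310), the near prong top at (388,410) and the far prong at (388,515). I'll compute the grip offset and go to the pre-hook pose.

```bash
cat >> h.py <<'E'
PHI=0.118; XR=np.array([np.cos(PHI),np.sin(PHI),0]); YR=np.array([-np.sin(PHI),np.cos(PHI),0])
SLOT=np.array([.5652,.0940,.028])   # rail axis point at the slot, on the rail's top
def tcp(sy,Arail,Arest,th,dx=0,off=(-.010,.0083)):
    # rest point Arest (x,z in seat frame) brought to rail point Arail (x,z); sy along rail from slot
    v=R.from_euler("y",-th).apply([off[0]+dx-Arest[0],0,off[1]-Arest[1]])+[Arail[0],sy,Arail[1]]
    return SLOT+R.from_euler("z",PHI).apply(v)
E
python3 - <<'E'
from h import *
c=robot.read_camera("wrist");s=robot.read_state();tp=np.array(s["tool_pos"])
g=R.from_euler("z",-.395).inv()
# expected z of points: seat z is tcp z - .0083
for nm,uv,z,x in [("sole",(388,310),.008,-.037),("nearprong top edge outer",(388,404),.049,-.031),("near inner",(388,412),.049,-.026),("far inner",(388,504),.049,.006),("far outer",(388,518),.049,.011)]:
    P=onz(c,(uv[0]/1.4,uv[1]/1.4),tp[2]-.0083+z); l=g.apply(P-tp); print(nm,np.round(l*1000,1),"expected x",1000*(x+.010))
p=tcp(-.025,(-.030,0),(-.030,-.0013),.27)
pre=p-XR*.016
for q in (pre+[0,0,.08],pre,p): print(q,np.round(robot.inverse_kinematics(q,tq(PHI,.27)),2))
robot.move_to(pre+[0,0,.10],tq(PHI,.27))
print(robot.move_l(pre+[0,0,.02],feed=.1,force_limit=10))
s=robot.read_state();print(s["time_s"],s["tool_pos"],s["wrist_force"])
for n in ("side","scene"):
    c=robot.read_camera(n);r=robot.spot_in(c,"rail");print(n,r[:1]);save(c,"pre_"+n+".png",s=1.4);np.save("pre_"+n+".npy",c,allow_pickle=True)
E
```

```text
sole [-29.4   0.3  -0.3] expected x -26.999999999999996
nearprong top edge outer [-19.    0.3  40.7] expected x -20.999999999999996
near inner [-16.6   0.3  40.7] expected x -16.0
far inner [13.8  0.4 40.7] expected x 16.0
far outer [18.9  0.4 40.7] expected x 20.999999999999996
[0.5390616  0.06572621 0.12258683] [ 0.07 -0.05  2.19  0.02  0.73 -1.64]
[0.5390616  0.06572621 0.04258683] [ 0.07  0.07  2.25  0.03  0.56 -1.64]
[0.55495034 0.06760983 0.04258683] [ 0.07  0.1   2.22  0.02  0.56 -1.64]
False
13.9 [0.53978613 0.06592544 0.06326725] [-0.44442042  0.88816292 -1.30975942]
side []
scene [{'box': [268.6, 203.6, 120.9, 61.3], 'p': 0.84}]
```

```bash
python3 - <<'E'
from h import *
p=tcp(-.025,(-.030,0),(-.030,-.0013),.27);pre=p-XR*.016
print(robot.move_l(pre,feed=.04,force_limit=5));robot.pause(.2)
s=robot.read_state();print(np.round(s["tool_pos"]-pre,4),s["wrist_force"])
hit=robot.move_l(p+XR*.010,feed=.02,force_limit=4)
s=robot.read_state();d=s["tool_pos"]-p;print(hit,s["time_s"],"x",d@XR,"y",d@YR,"z",d[2],s["wrist_force"])
c=robot.read_camera("side");np.save("hk_side.npy",c,allow_pickle=True)
c=robot.read_camera("wrist");save(c,"hk_wrist.png",s=1.4)
c2=robot.read_camera("scene");save(c2,"hk_scene.png",(200,150,360,270),5)
E
```

```text
False
[0.0003 0.     0.0004] [-0.27430683 -0.40442967 -0.94746016]
True 15.7917 x -0.0011081354668420927 y 7.06028172024634e-05 z -0.001388014914929292 [-0.05099929  0.23289741 -2.54865594]
```

```bash
python3 - <<'E'
from h import *
p=tcp(-.025,(-.030,0),(-.030,-.0013),.27)
def st(t):
    robot.pause(.2);s=robot.read_state();d=s["tool_pos"]-p;a=R.from_quat(s["tool_rot"])*R.from_quat(tq(PHI,.27)).inv()
    print(t,s["time_s"],"xyz mm",np.round([d@XR*1e3,d@YR*1e3,d[2]*1e3],2),"rot",np.round(a.as_rotvec(),4),"F",np.round(s["wrist_force"],2))
st("settled")
q=p-XR*.001;print(robot.move_l(q,feed=.02,force_limit=6));st("at -1")
for k in (0,.001,.002,.003,.004,.005):
    h=robot.move_l(p+XR*k,feed=.01,force_limit=5);st((k,h))
    if h: break
E
```

```text
settled 16.1417 xyz mm [-2.15  0.12 -2.01] rot [-0.0004  0.0055  0.0001] F [ 0.29  0.37 -1.96]
False
at -1 16.6 xyz mm [-1.12  0.01 -0.08] rot [-0.0004  0.0055  0.0001] F [-0.59  0.37 -2.81]
(0, False) 17.05 xyz mm [-0.16  0.01 -0.13] rot [-0.0004  0.0056  0.0001] F [-0.49  0.38 -3.33]
(0.001, False) 17.5 xyz mm [ 0.1   0.06 -0.54] rot [-0.0005  0.0071  0.0001] F [-3.95  0.06 -2.09]
(0.002, False) 17.95 xyz mm [ 0.35  0.07 -0.94] rot [-0.0007  0.0087  0.0002] F [-7.13 -0.3  -0.06]
(0.003, False) 18.4 xyz mm [ 0.52  0.11 -1.39] rot [-0.0008  0.0104  0.0003] F [-8.2  -0.31 -0.02]
(0.004, False) 18.85 xyz mm [ 0.79  0.12 -1.7 ] rot [-0.0009  0.0119  0.0002] F [-9.26 -1.68  1.34]
(0.005, False) 19.3 xyz mm [ 1.49  0.06 -1.85] rot [-0.0011  0.0125  0.0004] F [-10.33  -1.55   1.82]
```

```bash
python3 - <<'E'
from h import *
def st(t,p):
    robot.pause(.15);s=robot.read_state();d=s["tool_pos"]-p
    print(t,s["time_s"],"xyz mm",np.round([d@XR*1e3,d@YR*1e3,d[2]*1e3],2),"F",np.round(s["wrist_force"],2),np.round(s["torque"],2))
for th in (.27,.23,.20):
    p=tcp(-.025,(-.030,0),(-.0298,-.0011),th)
    h=robot.move_l(p,tq(PHI,th),feed=.015,force_limit=8);st((th,h),p)
for th in (.19,.18,.17):
    p=tcp(-.025,(-.030,0),(-.0298,-.0008),th)
    h=robot.move_l(p,tq(PHI,th),feed=.015,force_limit=4);st((th,h),p)
    if h: break
c=robot.read_camera("scene");save(c,"tilt_scene.png",(210,150,330,240),6.5)
E
```

```text
(0.27, True) 19.7083 xyz mm [ 0.17  0.08 -1.87] F [0.78 0.78 5.91] [ 0.02 -0.19 -0.04]
(0.23, False) 20.325 xyz mm [-0.75  0.05 -0.71] F [-0.03  0.23 -1.85] [0.03 0.14 0.02]
(0.2, False) 20.725 xyz mm [-0.3   0.01 -0.31] F [-0.26  0.76 -2.03] [-0.02  0.11  0.01]
(0.19, False) 21.125 xyz mm [-0.17  0.02 -0.16] F [-0.83 -0.74 -1.77] [0.   0.13 0.03]
(0.18, False) 21.525 xyz mm [-0.01  0.04 -0.05] F [-0.3  -0.71 -1.88] [-0.03  0.08  0.02]
(0.17, False) 21.925 xyz mm [0.17 0.   0.06] F [ 0.97  0.4  -1.64] [-0.01  0.01 -0.02]
```

View pics/tilt_scene.png

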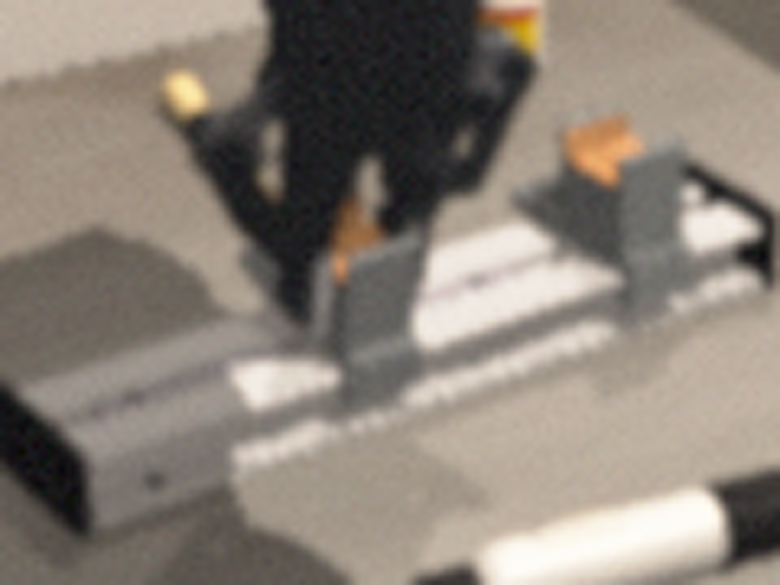

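The picture shows the rest hooked at the rail's near edge, at (380,360), aligned like the mate at (650,240). Next I'll settle it, release, and press the thumb plate.

```bash
python3 - <<'E'
from h import *
def st(t,p):
    robot.pause(.1);s=robot.read_state();d=s["tool_pos"]-p
    print(t,s["time_s"],"xyz mm",np.round([d@XR*1e3,d@YR*1e3,d[2]*1e3],2),"F",np.round(s["wrist_force"],2),np.round(s["torque"],2))
for th in (.16,.15,.14):
    p=tcp(-.025,(-.030,0),(-.0300,-.0004),th)
    h=robot.move_l(p,tq(PHI,th),feed=.015,force_limit=4);st((th,h),p)
    if h or robot.read_state()["wrist_force"][2]>0.5: break
robot.open_gripper();robot.pause(.3)
s=robot.read_state();st("open",p)
zt=R.from_quat(s["tool_rot"]).apply([0,0,1])
robot.move_l(np.array(s["tool_pos"])-zt*.09,feed=.15);robot.gripper_close(40)
c=robot.read_camera("wrist");save(c,"rel_wrist.png",s=1.4);np.save("rel.npy",c,allow_pickle=True)
for t in ("rest","rest_thumb"):
    for r in robot.spot_in(c,t)[:3]: print(t,round(r["p"],2),np.round(r["box"],1),np.round(onz(c,r["box"][:2],0.05),3))
E
```

```text
(0.16, False) 22.325 xyz mm [ 0.36 -0.03  0.18] F [ 0.98  0.13 -1.36] [ 0.04 -0.1  -0.01]
(0.15, False) 22.675 xyz mm [ 0.41 -0.02  0.34] F [0.39 0.16 1.6 ] [ 0.01 -0.19  0.06]
open 23.6583 xyz mm [-0.   -0.01  0.  ] F [ 0.26 -0.98 -0.15] [-0.04  0.03  0.03]
rest 0.83 [278.3 221.6  50.4  98.9] [0.556 0.069 0.05 ]
rest_thumb 0.59 [276.8 221.8  43.2  91.1] [0.556 0.068 0.05 ]
```

View pics/rel_wrist.png

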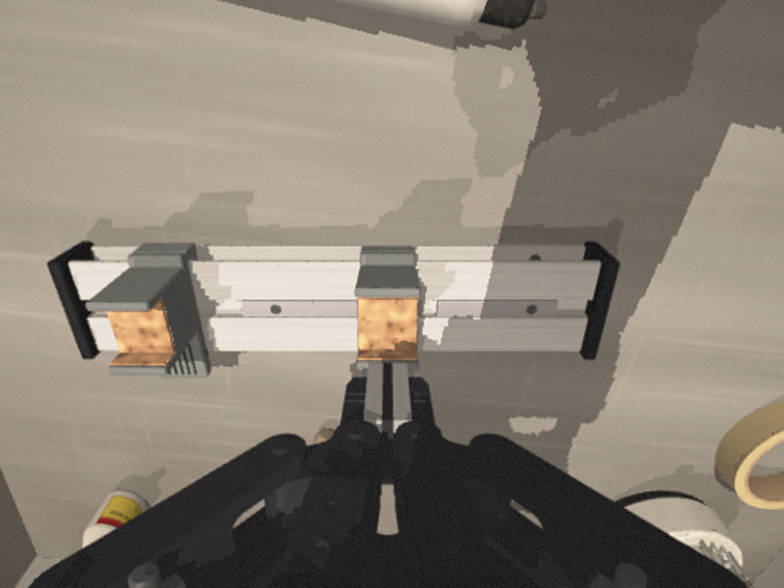

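The rest sits hooked and square at (388,310), the slot is visible about 25 mm to its right in the image at (430,310), and the fingers are clear. Now pressing the thumb plate by feel.

```bash
python3 - <<'E'
from h import *
A=SLOT+R.from_euler("z",PHI).apply([-.030,-.025,0])
th=.16
t=A+R.from_euler("z",PHI).apply(R.from_euler("y",-th).apply([.060,0,.008]))
flat=SLOT+R.from_euler("z",PHI).apply([.030,-.025,.008])
robot.move_to(np.r_[flat[:2],.12],tq(PHI))
print(robot.move_l(np.r_[flat[:2],t[2]+.008],feed=.08,force_limit=8))
s=robot.read_state();f0=np.array(s["wrist_force"]);print(s["tool_pos"],f0)
h=False
z=t[2]+.004
while z>flat[2]-.004:
    h=robot.move_l(np.r_[flat[:2],z],feed=.02,force_limit=25)
    s=robot.read_state();F=np.array(s["wrist_force"])-f0
    print(np.round(z*1e3,1),np.round(s["tool_pos"][2]*1e3,1),h,np.round(F,1))
    if h or (z<flat[2]+.001 and F[2]>14): break
    z-=.0015
print(s["time_s"])
E
```

```text
False
[0.59854246 0.07277444 0.05394071] [0.29908399 0.2583502  0.78904478]
49.5 49.5 False [-1.1 -0.6 -1.7]
48.0 47.8 False [-0.2  0.1 -0.9]
46.5 46.7 False [ 0.4 -0.7  0.8]
45.0 45.5 False [ 0.4 -0.5  2.3]
43.5 44.2 False [ 1.3 -0.5  3.5]
42.0 43.1 False [ 0.9 -0.3  5.3]
40.5 39.5 False [-0.4 -0.1 -1.2]
39.0 38.1 False [-0.2 -0.1 -1. ]
37.5 37.2 False [-0.2 -0.4 -1.4]
36.0 36.1 False [-0.9 -0.2 -0.4]
34.5 36.0 False [-3.6 -0.1  8.7]
33.0 35.9 False [-7.4 -0.5 16.8]
29.7583
```

It snapped at a reading of about 5 N (readings every 1.5 mm of travel), and the rest now sits flat with the plate at 36 mm. Next I'll push it along to the left.

```bash
python3 - <<'E'
from h import *
W=lambda x,y,z:SLOT+R.from_euler("z",PHI).apply([x,y,z-.028])
flat=W(.030,-.025,.12)
robot.move_l(flat,feed=.15)
robot.move_to(W(-.006,-.067,.12),tq(PHI))
print(robot.move_l(W(-.006,-.067,.043),feed=.1,force_limit=8))
f0=np.array(robot.read_state()["wrist_force"])
y=-.062
while y<-.005:
    h=robot.move_l(W(-.006,y,.043),feed=.03,force_limit=9)
    s=robot.read_state();F=np.array(s["wrist_force"])-f0;ay=(np.array(s["tool_pos"])-SLOT)@YR
    print(round(y*1e3,1),round(ay*1e3,1),h,"Fx,y,z",np.round([F@XR,F@YR,F[2]],1))
    if h or F@YR<-7: break
    y+=.004
print(s["time_s"])
E
```

```text
False
-62.0 -61.8 False Fx,y,z [-0.6  0.6  0.3]
-58.0 -57.8 False Fx,y,z [-0.   0.9  0.3]
-54.0 -53.9 False Fx,y,z [-0.6  0.8 -0. ]
-50.0 -49.8 False Fx,y,z [-0.6 -0.4 -0.2]
-46.0 -45.8 False Fx,y,z [-0.9 -0.6  0.7]
-42.0 -41.7 False Fx,y,z [-0.8  0.6  0. ]
-38.0 -37.7 False Fx,y,z [ 0.1 -0.2 -1.6]
-34.0 -33.7 False Fx,y,z [-0.4  0.4  0.2]
-30.0 -29.7 False Fx,y,z [-0.4  1.   0.4]
-26.0 -26.0 False Fx,y,z [-0.9 -0.7  1. ]
-22.0 -24.8 True Fx,y,z [-0.4 -3.2  2.1]
34.8167
```

```bash
python3 - <<'E'
from h import *
W=lambda x,y,z:SLOT+R.from_euler("z",PHI).apply([x,y,z-.028])
robot.move_l(W(-.006,-.0275,.043),feed=.03);robot.pause(.2)
f0=np.array(robot.read_state()["wrist_force"])
for y in (-.0255,-.0245,-.0235,-.0225,-.0215):
    h=robot.move_l(W(-.006,y,.043),feed=.02,force_limit=10)
    s=robot.read_state();F=np.array(s["wrist_force"])-f0
    print(y,round((np.array(s["tool_pos"])-SLOT)@YR*1e3,1),h,np.round(F@YR,1))
    if h or F@YR<-8: break
robot.move_l(W(-.006,-.040,.043),feed=.05)
robot.move_l(W(-.006,-.040,.14),feed=.15)
robot.move_to(W(-.09,-.02,.26),tq(PHI))
c=robot.read_camera("wrist");print(robot.read_state()["time_s"])
def box(y,x0=-.037,x1=.044):
    P=[W(x,y+dy,z) for x in(x0,x1) for dy in(-.015,.015) for z in(.028,.036)]+[W(x,y+dy,.077) for x in(-.031,.011) for dy in(-.015,.015)]
    u=proj(c,P);lo,hi=u.min(0),u.max(0);return np.round(np.r_[(lo+hi)/2,hi-lo],1)
print("expected at slot",box(0),"at -25",box(-.025))
for r in robot.spot_in(c,"rest")[:3]: print(round(r["p"],2),np.round(r["box"],1))
E
```

```text
-0.0255 -25.7 False -3.0
-0.0245 -25.2 False -5.4
-0.0235 -24.8 False -8.7
37.9917
expected at slot [294.  247.8  28.2  61. ] at -25 [271.5 247.8  27.4  61. ]
0.58 [294.4 241.5  31.9  59.6]
```

```bash
python3 -c "
from cell import robot
print(robot.hand_in())"
```

```text
the job is handed in; nothing more can be done
None
```

The rest is clipped flat on the rail and held at the index slot: a sideways push of 8.7 N met a firm stop, the camera places it at the slot, and the arm was clear when I handed the job in; no verdict was reported.

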